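# Lay the baby's place

### The arm

A 7-joint arm with a two-finger parallel gripper is mounted at the origin on the work surface. World frame = base frame: x ahead of the robot, y to its left, z up, the work surface at z = 0. Lengths are in m, angles in rad, forces in N, time in s.
With the tool pointing down it reaches from about 0.35 to 0.9 m from the base axis. Payload 8.1 kg.
Tool frame: the origin (TCP) lies on the centre line of the jaws, within the pads' length; the fingertips stand 19 mm ahead of it and the grasp point (between the pads) is the TCP; z points along the fingers, y is the line along which they close (so a half turn about z gives the same grasp; the last joint's range is limited). The gripper opens to 92 mm and grips with 3 to 60 N. Pads are 19 mm wide; open, the fingers measure 130 mm over their backs; the gripper's body (75 mm by 190 mm) begins 47 mm behind the grasp point.
Start: joints at [1.223, 0.434, 0.025, 1.573, -0.012, 1.134, -0.075], TCP at [0.151, -0.606, 0.246] pointing down, gripper open.
Joint ranges: [-2.62, 2.62], [-0.44, 2.09], [-1.27, 1.32], [0.08, 2.57], [-1.32, 4.46], [0.12, 2], [-2.74, 2.74]. Speed limits (rad/s): [2.22, 2.22, 3.01, 3.01, 3.14, 3.14, 3.14].

### API

Orientations are given as [roll, pitch, yaw] about the fixed x, y, z axes, in that order (R = Rz(yaw) Ry(pitch) Rx(roll)).
In Python, from workcell import readout, imaging, job_done gives the robot as it stands.
- The arm moves only by the tool drive_tool, never from a script. Its argument "targets" is a list that holds one entry, the list of rows, each a list of 5 numbers: the closure, from -1 (fully open) to 1 (shut), then the shift along the tool's x, y, z in mm, then the turn about the tool's z in degrees. In form: [[[fingers, x, y, z, twist], ...]]. A call has 1 to 5 rows; each row shifts and turns the commanded pose from where the row before left it, along the tool's axes as they then stand; what a row does not reach is not made up. A row lasts 1/8 s, in which the tool goes at most 62.5 mm and 10.7 degrees, less where a joint would pass 70% of its speed; a pose out of reach is approached as far as the arm can. A call with a gripper value outside its range is refused whole. The fingers move at their own pace and stop on an object; "force" is the grip in N (left out, the last holds). Time passes only in rows, so rows that do not move let the fingers close. It gives the time, the measured TCP pose, the force, the opening and the grip force at its end, in the units of the state.
- readout.state(): the state, without advancing time (a new reading comes with each control period).
- imaging.camera(name): name is "scene" or "top" or "wrist"; returns a dict with "img" (480x640x3 uint8, red, green, blue), "mtx" (3x3 intrinsics, pixels), "R" (3x3) and "t" (3): a world point X has camera coordinates R X + t. Camera axes: x right, y down, z forward; pixel columns grow to the right and rows downward; lengths in m; the calibration is good to about 2 mm. The wrist camera is an equidistant fisheye: a pixel r from the principal point sees the ray r / f radians off the axis. A picture is of the moment at which its call begins. There is no depth.
- job_done(): hands the job in; it is judged then, once.
Trained networks look in the newest picture that a camera, given by its name, has taken for a name from the list of things; names that differ only in an ending like _2 or _b are one class to them, and where a whole thing is asked for, a point or a joint stands for the part that bears it (a point fixed in the world has none). Each returns a list of dicts, best first, with "conf" (0 to 1); they miss things now and then, are a little off and sometimes report something else, mostly with a low value. They report only what shows in the picture. A call takes as long as a camera call. They do not tell look-alikes from the thing itself.
- imaging.cut_out(camera, query): "mask" (480x640 bool, what is visible of it) and "uv" ([column, row] in pixels, amid what is visible of it).
- imaging.mark_of(camera, query): "uv" ([column, row] in pixels: a listed point, or the origin of a listed thing).
The state is a dict: "time_s": time; "joint_positions": joint angles; "dq": joint speeds; "joint_efforts": joint torques, N m; "tool_pos": TCP position; "ee_rot": TCP orientation; "contact_force": force on the tool from outside, world axes, zero at the start; "moment": the same for the moment, N m; "gripper_width": finger opening in m; "grip_force": force on a finger pad.
Only numpy, scipy, OpenCV 4.12 (cv2) and the standard library are available. Lean on these libraries where they do the work, as an engineer would, in place of code of your own. Each camera call takes 0.05 s, during which the arm holds its last target. There are 200 camera calls.

### The job

Lay the baby's place on the green mat, as seen by a child sitting at the mat's crumb-pocket edge: the bowl in the middle of the mat's flat sheet, the pink fork to the left of the bowl, the pink spoon to its right and the steel cup straight behind it with the drinking lid fitted on the cup, the fork, spoon and cup each centred in the gap between the bowl and that edge of the sheet. Fork and spoon lie straight, level with the bowl, handles towards the child. Leave the orange jar, the pink beaker and the feeding bottle where they stand.

Things in the scene. Friction and masses are not known exactly. Their poses are not given: they have to be found in the camera images.
- place_mat: Green silicone place mat fixed to the counter: a flat 290 (x) by 320 (y) mm sheet, 4 mm thick, with a crumb pocket (lip 22 mm high, standing out 36 mm more, 280 mm long) along its -x edge, where the child sits. Origin: centre of the flat sheet's underside, on the counter. +x points away from the child (behind), +y to the child's left, so the left edge is at y = +160, the right edge at y = -160 and the back edge at x = +145 mm.
- bowl: White thick-walled stoneware bowl with a blue band near its rim, loose, 200 g or so: 104 mm across, 46 mm high, wall 8 mm thick and upright near the rim (a rim grasp across the wall is easiest), foot 66 mm across. Origin: centre of its underside, z up. Starts on the grey drying mat (4 mm thick).
- cup: Plain stainless-steel toddler cup, loose, open, no handle, about 110 g: 60 mm across, straight-sided, 72 mm high, mouth 54 mm across. Origin: centre of its underside, z up. Starts upright on the grey drying mat.
- lid: Mint-green drinking lid for the steel cup, loose, about 30 g: a plug 47 mm across and 9 mm deep (43 mm at its very bottom) under a flange 66 mm across and 4 mm thick, with an upright round spout in the centre, 19 mm across and 23 mm high (total height 36 mm). Origin: centre of the plug's underside, z up. Fitted, the flange rests on the cup's rim and the origin is 63 mm above the cup's. Starts lying plug down on the grey drying mat.
- fork: Pink plastic toddler fork with three tines, loose, about 22 g, 140 mm long, lying along its x with the tines at +x and the handle at -x. Handle 14 mm wide and 14 mm high, from x = -70 to +20 mm; tines' end 27 mm wide, 7 mm high. Origin: middle of its length, on the underside, z up. Balance point about x = -17 mm. Starts in the open travel case beside the spoon, on either side of it.
- spoon: Pink plastic toddler spoon with a round 33 mm wide, 9 mm high head, loose, about 22 g, 140 mm long, lying along its x with the head at +x and the handle at -x. Handle 14 mm wide and 14 mm high, from x = -70 to +20 mm. Origin: middle of its length, on the underside, z up. Balance point about x = -17 mm. Starts in the open travel case beside the fork, on either side of it.
- case: Cream travel case, fixed, open flat on the drying mat: a half 170 (x) by 92 (y) by 12 mm high where fork and spoon lie along its x, 46 mm apart, on a floor 9 mm up, handles 11 mm above the rim; its cover, 18 mm high, lies at y = -53 to -145 mm. Origin: centre of that half's underside. Bowl, cup and lid start in a row along its x, any order, 120 mm apart, 130 mm off on its +y side; jar and beaker off its ends.
- jar: Orange puree jar with an orange cap, loose bystander, 50 mm across, 58 mm high, on the drying mat. Origin: centre of its underside. Not to be moved.
- beaker: Pink plastic beaker, loose bystander, 55 mm across the mouth, 60 mm high, on the drying mat. Origin: centre of its underside. Not to be moved.
- bottle: Baby's feeding bottle with a mint collar and white cap, loose bystander, 60 mm across, 166 mm high, at the far side of the counter. Origin: centre of its underside. Not to be moved.
There are look-alikes about, which are no part of the job. There is more than one size of the lid; the one meant has the size given above. Several things have the shape of the bowl; the one meant has the colours described above.

How it is judged:
At the end, for the whole second after the job is handed in: On the mat, upright, released, at rest: bowl within 15 mm of its centre; cup 98 mm behind that, lid seated (6 mm); fork 106 mm left, spoon 106 mm right of it (15 mm sideways, 20 mm fore and aft), straight within 0.2 rad, handles to the pocket. Jar, beaker, bottle not shifted 25 mm (horizontal distance between bowl and place_mat below 0.015 m and z of bowl in the frame of place_mat between 0 and 0.008 m and angle between each of bowl, cup's own z axis and vertical below 0.1 rad and x of cup in the frame of place_mat between 0.0835 and 0.1135 m and y of cup in the frame of place_mat between -0.015 and 0.015 m and z of cup in the frame of place_mat between 0 and 0.008 m and horizontal distance between lid and cup below 0.006 m and z of lid in the frame of cup between 0.059 and 0.066 m and angle between lid's own z axis and vertical below 0.08 rad and x of fork in the frame of place_mat between -0.02 and 0.02 m and y of fork in the frame of place_mat between 0.091 and 0.121 m and z of fork in the frame of place_mat between 0 and 0.008 m and y of bowl in the frame of fork below -0.07 m and angle between the x axis of each of fork, spoon and the x axis of place_mat, either way round below 0.2 rad and angle between each of fork, spoon's own z axis and vertical below 0.15 rad and x of spoon in the frame of place_mat between -0.02 and 0.02 m and y of spoon in the frame of place_mat between -0.121 and -0.091 m and z of spoon in the frame of place_mat between 0 and 0.008 m and y of bowl in the frame of spoon above 0.07 m and linear speed of each of bowl, cup, lid, fork, spoon below 0.02 m/s and angular speed of each of bowl, cup, lid, fork, spoon below 0.3 rad/s); the robot touches nothing.
It fails at once if the jar was moved (more than 25 mm) or tipped (distance of jar from where it was at the start of the episode above 0.025 m or angle between jar's own z axis and vertical above 0.3 rad).
It fails at once if the beaker was moved (more than 25 mm) or tipped (distance of beaker from where it was at the start of the episode above 0.025 m or angle between beaker's own z axis and vertical above 0.3 rad).
It fails at once if the bottle was moved (more than 25 mm) or tipped (distance of bottle from where it was at the start of the episode above 0.025 m or angle between bottle's own z axis and vertical above 0.3 rad).
It also fails if it takes over 138 s, if anything falls off the work surface, if the arm or the gripper's body presses on something with over 40 N, if the wrist force passes 120 N, or if a joint passes its speed limit or range.

## Working session

There is one attempt and no reset: what is moved stays moved. The work goes in short steps, Python scripts to look and compute and a tool call to move; the robot and the scene stay as the last step left them, time stands still between calls to the robot, and variables do not carry over. Pictures are saved under pics/ and viewed, at most 14 in all, crops included, and the job is handed in when it is done.

Besides the shell and the picture viewer there is one more tool, called after "Emit:" as name([rows], argument=value, ...), one row to a line, values as JSON. drive_tool: Moves the arm, as the interface text tells. Its arguments: {"type":"object","properties":{"targets":{"type":"array","items":{"type":"array","items":{"type":"array","items":{"type":"number"}}}},"force":{"type":"number"}},"required":["targets"]}

```bash
mkdir -p pics
cat > h.py <<'E'
import numpy as np,cv2
from workcell import readout,imaging,job_done
def shot(n):
    return imaging.camera(n)
def ray(c,uv):
    K=c["mtx"];R=np.array(c["R"]);t=np.array(c["t"])
    x=(uv[0]-K[0][2])/K[0][0];y=(uv[1]-K[1][2])/K[1][1]
    return -R.T@t,R.T@np.array([x,y,1.])
def at(c,uv,z):
    o,d=ray(c,uv);return o+d*(z-o[2])/d[2]
def save(n,img,s=1):
    cv2.imwrite("pics/"+n,cv2.resize(img[:,:,::-1],None,fx=s,fy=s,interpolation=cv2.INTER_CUBIC))
E
python3 - <<'E'
from h import *
print(readout.state())
for n in("top","scene"):
    c=shot(n);save(n+"0.png",c["img"],1.25)
    print(n,np.round(c["mtx"],1).tolist(),np.round(-np.array(c["R"]).T@c["t"],3))
    for q in "place_mat bowl cup lid fork spoon case jar beaker bottle".split():
        for d in imaging.mark_of(n,q):
            print(n,q,round(d["conf"],2),np.round(d["uv"],1),np.round(at(c,d["uv"],.004),3))
E
```

```text
{'time_s': 0.0, 'joint_positions': array([ 1.22341003,  0.43522576,  0.02498964,  1.57411668, -0.01158188,
        1.13403335, -0.07508896]), 'dq': array([ 1.29111214e-03, -3.90411022e-07, -2.06324523e-04, -4.94196253e-04,
        1.04198387e-03,  5.99418898e-04,  8.02323707e-04]), 'joint_efforts': array([-1.27136675e-03, -6.67854595e+01,  9.84739959e-01, -3.14460325e+01,
       -6.05982752e-02,  4.30515117e-02,  1.58297139e-04]), 'tool_pos': array([ 0.15127596, -0.6058959 ,  0.24493587]), 'ee_rot': array([-3.13996317e+00,  1.71276760e-04,  2.44720018e-01]), 'contact_force': array([ 0.40220269, -0.55866636, -0.44152703]), 'moment': array([ 0.02051322,  0.00901671, -0.02667135]), 'grip_force': 0.0, 'gripper_width': 0.09187716271928915}
top [[577.5, 0.0, 323.2], [0.0, 577.5, 238.0], [0.0, 0.0, 1.0]] [ 0.421 -0.069  1.287]
top place_mat 0.73 [207.6 250.5] [0.546 0.207 0.004]
top bowl 0.94 [529.8 307.2] [ 0.41  -0.503  0.004]
top bowl 0.92 [473.  362.3] [ 0.293 -0.374  0.004]
top bowl 0.63 [457.9 279.6] [ 0.473 -0.349  0.004]
top bowl 0.62 [348.1 290.9] [ 0.451 -0.106  0.004]
top bowl 0.
[... 933 characters left out ...]
0.206 0.004]
scene bowl 0.97 [274.6 178.3] [ 0.43  -0.482  0.004]
scene bowl 0.71 [257.4 293.4] [ 0.818 -0.013  0.004]
scene bowl 0.6 [290.1 198.1] [ 0.471 -0.338  0.004]
scene cup 0.92 [314.2 207.3] [ 0.448 -0.242  0.004]
scene lid 0.78 [338.6 226. ] [ 0.46  -0.11   0.004]
scene lid 0.64 [355.7 199.9] [ 0.318 -0.189  0.004]
scene lid 0.46 [380.3 218.8] [ 0.338 -0.056  0.004]
scene fork 0.49 [289.5 222.3] [ 0.559 -0.223  0.004]
scene spoon 0.55 [273.3 224.2] [ 0.602 -0.247  0.004]
scene case 0.71 [282.3 226. ] [ 0.587 -0.221  0.004]
scene jar 0.65 [307.4 252.4] [ 0.614 -0.067  0.004]
scene beaker 0.95 [249.7 208.8] [ 0.607 -0.369  0.004]
scene bottle 0.74 [259.5 294.3] [ 0.816 -0.006  0.004]
```

View pics/top0.png

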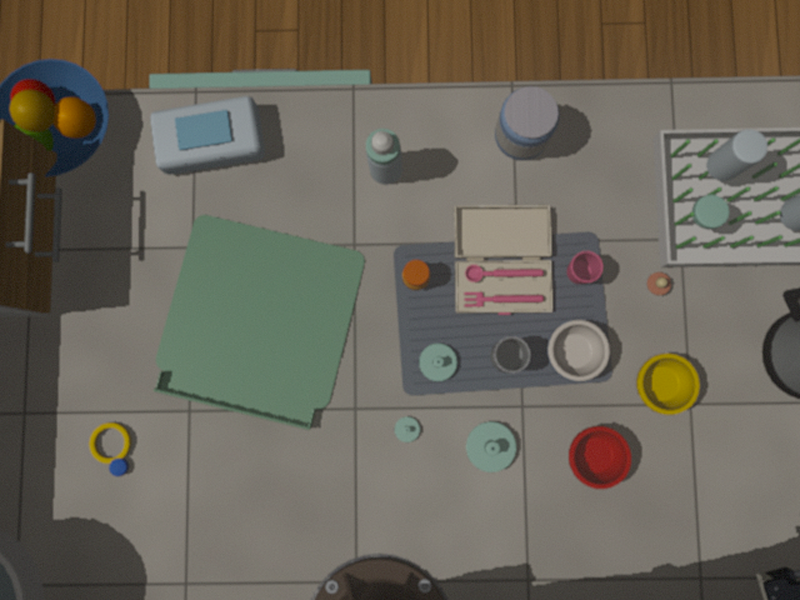

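View pics/scene0.png

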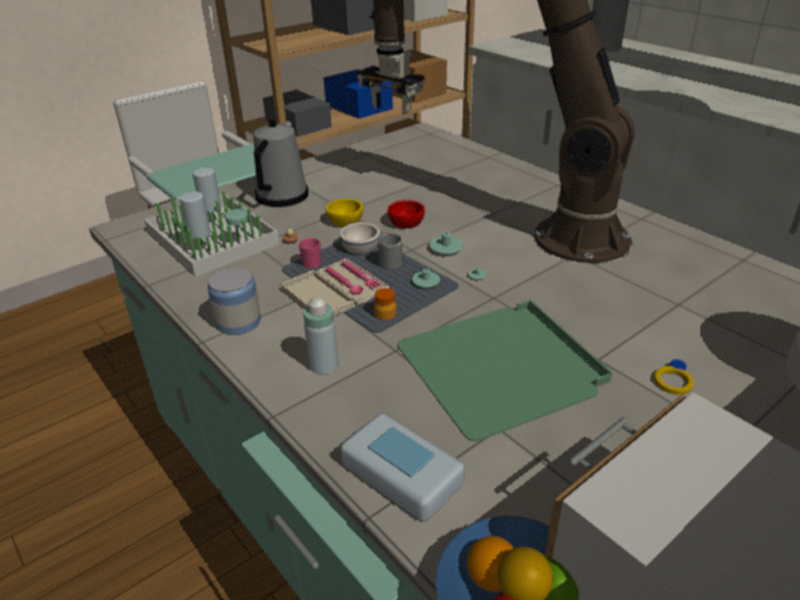

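Top view (800 px wide): the white bowl is at (579,350), the cup at (512,354) and the case with spoon (505,272) and fork (505,299). The mat has its pocket at the bottom (240,400), and the jar is at (416,274), the beaker at (586,267).

- **Lids:** candidates are small (407,429), large (491,446), one on the drying mat (438,362), and one in the rack (712,211). I expect the drying-mat lid, and will check its size.
- **Bowls:** white (579,350), yellow (669,383) and red (600,457). The white one with the blue band fits.

```bash
cat >> h.py <<'E'
from scipy.optimize import minimize
def proj(c,P):
    X=(np.array(c["R"])@np.asarray(P,float).T).T+c["t"];K=c["mtx"]
    return np.c_[K[0][0]*X[:,0]/X[:,2]+K[0][2],K[1][1]*X[:,1]/X[:,2]+K[1][2]]
def box(x0,x1,y0,y1,z0,z1): return np.array([[x,y,z] for x in(x0,x1) for y in(y0,y1) for z in(z0,z1)])
A=np.linspace(0,2*np.pi,48,endpoint=False)
def cyl(r,z0,z1,x=0,y=0): return np.array([[x+r*np.cos(a),y+r*np.sin(a),z] for z in(z0,z1) for a in A])
M={"place_mat":[box(-.145,.145,-.16,.16,0,.004),box(-.181,-.145,-.14,.14,0,.022)],
"bowl":[np.r_[cyl(.033,0,.001),cyl(.052,.03,.046)]],"cup":[cyl(.03,0,.072)],
"lid":[cyl(.033,.009,.013),cyl(.0095,.013,.036)],
"fork":[box(-.07,.02,-.007,.007,0,.014),box(.02,.07,-.0135,.0135,0,.007)],
"spoon":[box(-.07,.04,-.007,.007,0,.014),cyl(.0165,0,.009,.0535,0)],
"case":[box(-.085,.085,-.046,.046,0,.012),box(-.085,.085,-.145,-.053,0,.018)]}
def sil(c,name,p,z):
    m=np.zeros((960*2,1280*2),np.uint8);cs,s=np.cos(p[2]),np.sin(p[2])
    for P in M[name]:
        Q=P@np.array([[cs,s,0],[-s,cs,0],[0,0,1]])+[p[0],p[1],z]
        cv2.fillConvexPoly(m,cv2.convexHull(np.round(proj(c,Q)*4+1.5).astype(np.int32)),1)
    return cv2.resize(m,(640,480),interpolation=cv2.INTER_AREA) if 0 else cv2.resize(m.astype(np.float32),(640,480),interpolation=cv2.INTER_AREA)
def fit(c,name,mask,p0,z):
    mk=mask.astype(np.float32)
    f=lambda q:1-np.minimum(mk,(S:=sil(c,name,q*sc,z))).sum()/np.maximum(mk,S).sum()
    sc=np.array([.01,.01,.1]);x0=np.array(p0)/sc
    r=minimize(f,x0,method="Nelder-Mead",options=dict(initial_simplex=np.vstack([x0,x0+np.eye(3)]),maxiter=120,xatol=.01))
    return r.x*sc,1-r.fun
E
python3 - <<'E'
from h import *
c=shot("top");im=c["img"]
def nearest(q,uv):
    L=[d for d in imaging.cut_out("top",q) if np.hypot(*(np.array(d["uv"])-uv))<22]
    return L[0] if L else None
T={"place_mat":((.546,.207,-.25),0,(207,250)),"bowl":((.47,-.345,0),.004,(463,280)),"cup":((.455,-.24,0),.004,(409,284)),
"lid":((.45,-.11,0),.004,(350,290)),"fork":((.56,-.235,1.57),.013,(404,238)),"spoon":((.605,-.235,1.57),.013,(404,218)),"case":((.58,-.225,1.57),.004,(404,230))}
for q,(p,z,uv) in T.items():
    d=nearest(q,uv)
    if d is None: print(q,"none");continue
    a,s=fit(c,q,d["mask"],p,z);print(q,np.round(a,4),round(float(s),3),round(d["conf"],2),int(d["mask"].sum()),np.round(d["uv"]))
for d in imaging.cut_out("top","lid"):
    k=d["mask"];xs=np.where(k)[1];o=at(c,(xs.min(),d["uv"][1]),.015);b=at(c,(xs.max()+1,d["uv"][1]),.015);print("lid",np.round(d["uv"]),"width mm",round(1000*(o-b)[1],1))
hsv=cv2.cvtColor(im,cv2.COLOR_RGB2HSV);mk=((hsv[:,:,0]>160)&(hsv[:,:,1]>120)).astype(np.uint8)
n,l,st,ce=cv2.connectedComponentsWithStats(mk)
for i in range(1,n):
    if st[i][4]>60:print(st[i],ce[i])
save("crop1.png",im[195:375,315:515],4)
E
```

```text
place_mat [ 0.5503  0.2061 -0.2507] 0.981 0.64 20384 [203. 260.]
bowl [ 0.4685 -0.3497  0.072 ] 0.966 0.94 1902 [463. 281.]
cup [ 0.4624 -0.2325  0.0009] 0.963 0.81 753 [411. 287.]
lid [ 0.4531 -0.1103  0.045 ] 0.957 0.77 698 [352. 288.]
fork [ 0.5626 -0.2283  1.5517] 0.769 0.83 504 [403. 241.]
spoon [ 0.6078 -0.232   1.5574] 0.682 0.8 376 [402. 220.]
case none
lid [326. 343.] width mm 43.4
lid [352. 288.] width mm 65.8
lid [392. 357.] width mm 86.3
lid [403. 239.] width mm 136.9
[389 237  45   4  94] [413.11702128 238.4893617 ]
```

View pics/crop1.png

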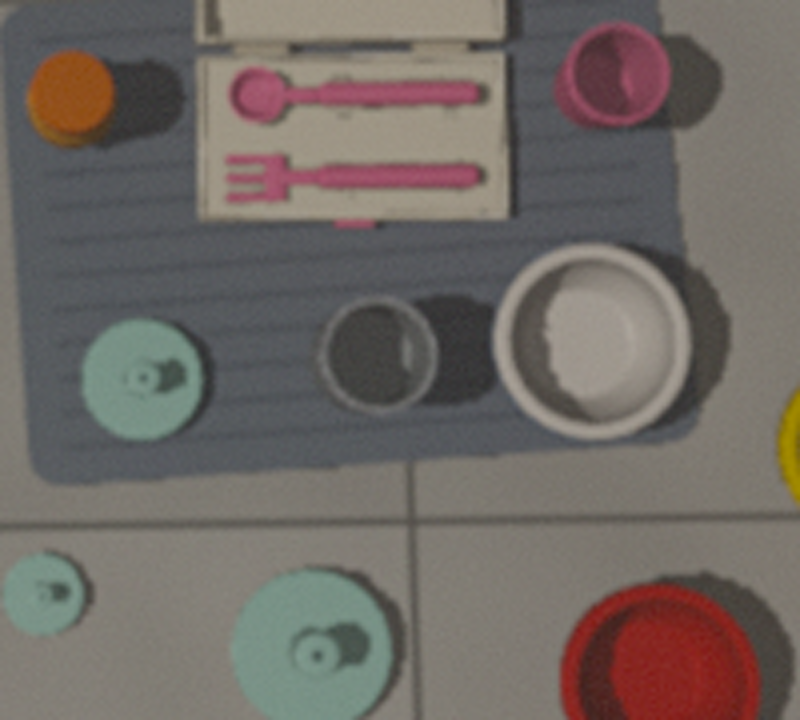

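The lid on the drying mat (crop 142,378) measures 65.8 mm, so it is the right one; the others are 43 mm and 86 mm. The white bowl at crop (592,340) is the only white one. The fork's tines and the spoon's head both point to world +y (left in the picture).

```bash
cat >> h.py <<'E'
def go(x,y,z,yawdeg,step=50,start=None,n=None):
    if start is None:
        s=readout.state();p=np.array(s["tool_pos"]);yaw=np.degrees(s["ee_rot"][2])
    else: p=np.array(start[:3]);yaw=start[3]
    d=np.array([x,y,z])-p;tw=-((yawdeg-yaw+180)%360-180)
    n=n or int(max(1,np.ceil(np.linalg.norm(d)*1000/step),np.ceil(abs(tw)/10.5)))
    for i in range(n):
        a=np.radians(yaw-tw*i/n);v=d*1000/n
        print([round(np.cos(a)*v[0]+np.sin(a)*v[1]),round(np.sin(a)*v[0]-np.cos(a)*v[1]),round(-v[2]),round(tw/n,1)],end=" ")
    print("| n",n);return (x,y,z,yawdeg)
def mat(x,y):
    return .5503+.9687*x+.2481*y,.2061-.2481*x+.9687*y
E
python3 - <<'E'
from h import *
c=shot("top")
for n,a,b in(("fork",(434.5,238.75),(372,239.5)),("spoon",(435,218.3),(373,219))):
    A_,B=at(c,a,.025),at(c,b,.018);print(n,A_,B,"balance",A_+(B-A_)*53/140)
s=go(.4205,-.35,.15,90)
go(.4205,-.35,.047,90,start=s)
d=[x for x in imaging.cut_out("top","bowl") if abs(x["uv"][0]-463)<15][0]
E
```

```text
fork [ 0.56183259 -0.29651637  0.025     ] [ 0.56316414 -0.16009388  0.018     ] balance [ 0.56233668 -0.24487071  0.02235   ]
spoon [ 0.60711646 -0.2992671   0.025     ] [ 0.60886232 -0.16341063  0.018     ] balance [ 0.60777739 -0.24783572  0.02235   ]
[40, -23, 12, np.float64(-9.5)] [44, -16, 12, np.float64(-9.5)] [46, -9, 12, np.float64(-9.5)] [46, -1, 12, np.float64(-9.5)] [46, 7, 12, np.float64(-9.5)] [44, 14, 12, np.float64(-9.5)] [41, 21, 12, np.float64(-9.5)] [37, 28, 12, np.float64(-9.5)] | n 8
[0, 0, 34, 0.0] [0, 0, 34, 0.0] [0, 0, 34, 0.0] | n 3
```

Emit:
drive_tool([
  [[0,40,-23,12,-9.5],[0,44,-16,12,-9.5],[0,46,-9,12,-9.5],[0,46,-1,12,-9.5],[0,46,7,12,-9.5]],
], force=25)

```text
time_s: 2.28
tool_pos: [0.3203, -0.4448, 0.1856]
ee_rot: [3.141, 0.0, 1.079]
contact_force: [0.4, 0.6, -0.3]
gripper_width: 0.0482
grip_force: 0.0
```

Emit:
drive_tool([
  [[0,44,14,12,-9.5],[0,41,21,12,-9.5],[0,37,28,12,-9.5],[0,0,0,0,0]],
])

```text
time_s: 2.78
tool_pos: [0.4223, -0.3462, 0.1492]
ee_rot: [3.141, -0.002, 1.579]
contact_force: [-1.4, -0.4, 0.5]
gripper_width: 0.046
grip_force: 0.0
```

Run:
```python
from h import *
s=readout.state();print(s["time_s"],s["tool_pos"],s["ee_rot"],s["joint_positions"],s["gripper_width"])
go(.4205,-.35,.047,90)
c=shot("wrist");save("w1.png",c["img"])
```

```text
2.775 [ 0.42230473 -0.34624458  0.14915823] [ 3.14063369e+00 -2.35552963e-03  1.57913841e+00] [ 0.86780913  0.44229888 -0.37362145  1.85782361  0.20100263  0.87888436
  0.40630946] 0.04595436365800934
[-1, -1, 34, np.float64(0.2)] [-1, -1, 34, np.float64(0.2)] [-1, -1, 34, np.float64(0.2)] | n 3
```

View pics/w1.png

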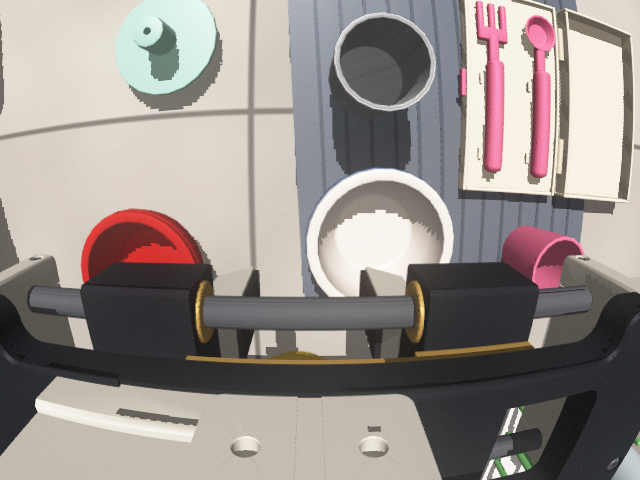

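Wrist view: the white bowl (380,245) lies with its near wall between the fingers, and the cup (385,60), fork (493,85) and spoon (540,95) are clear. Descending.

Emit:
drive_tool([
  [[0,-2,-1,34,0],[0,-2,-1,34,0],[0,0,0,34,0],[0,0,0,0,0]],
])

```text
time_s: 3.32
tool_pos: [0.4151, -0.3543, 0.046]
ee_rot: [-3.137, -0.002, 1.568]
contact_force: [0.1, 0.6, -0.1]
gripper_width: 0.0459
grip_force: 0.0
```

Emit:
drive_tool([
  [[1,0,0,0,0],[1,0,0,0,0],[1,0,0,0,0],[1,0,0,0,0],[1,0,0,0,0]],
])

```text
time_s: 3.95
tool_pos: [0.4196, -0.3539, 0.0491]
ee_rot: [3.138, 0.001, 1.572]
contact_force: [3.0, 3.0, 9.7]
gripper_width: 0.0096
grip_force: 24.6
```

Emit:
drive_tool([
  [[1,0,0,-30,0],[1,0,0,-40,0],[1,0,0,-40,0],[1,0,0,0,0]],
])

```text
time_s: 4.45
tool_pos: [0.4186, -0.3549, 0.1604]
ee_rot: [3.138, 0.003, 1.571]
contact_force: [0.3, -0.8, -2.5]
gripper_width: 0.0079
grip_force: 25.0
```

Run:
```python
from h import *
x,y=mat(-.048,0)
s=go(x,y,.16,75.6,45)
```

```text
[44, 7, 0, np.float64(1.1)] [44, 6, 0, np.float64(1.1)] [44, 5, 0, np.float64(1.1)] [44, 4, 0, np.float64(1.1)] [44, 3, 0, np.float64(1.1)] [44, 2, 0, np.float64(1.1)] [45, 1, 0, np.float64(1.1)] [45, 1, 0, np.float64(1.1)] [45, 0, 0, np.float64(1.1)] [45, -1, 0, np.float64(1.1)] [45, -2, 0, np.float64(1.1)] [44, -3, 0, np.float64(1.1)] [44, -4, 0, np.float64(1.1)] | n 13
```

Emit:
drive_tool([
  [[1,44,7,0,1.1],[1,44,6,0,1.1],[1,44,5,0,1.1],[1,44,4,0,1.1],[1,44,3,0,1.1]],
])

```text
time_s: 5.08
tool_pos: [0.4497, -0.1336, 0.1565]
ee_rot: [-3.139, -0.0, 1.474]
contact_force: [1.1, 0.1, -2.3]
gripper_width: 0.0075
grip_force: 25.0
```

Emit:
drive_tool([
  [[1,44,2,0,1.1],[1,45,1,0,1.1],[1,45,1,0,1.1],[1,45,0,0,1.1],[1,45,-1,0,1.1]],
])

```text
time_s: 5.7
tool_pos: [0.4829, 0.0875, 0.1565]
ee_rot: [-3.139, 0.001, 1.378]
contact_force: [0.3, 0.1, -2.9]
gripper_width: 0.0078
grip_force: 25.0
```

Emit:
drive_tool([
  [[1,45,-2,0,1.1],[1,44,-3,0,1.1],[1,40,-4,0,1.1],[1,0,0,0,0],[1,0,0,0,0]],
])

```text
time_s: 6.32
tool_pos: [0.5011, 0.2137, 0.1565]
ee_rot: [-3.14, 0.002, 1.322]
contact_force: [-0.1, -0.4, -1.9]
gripper_width: 0.008
grip_force: 25.0
```

Run:
```python
from h import *
c=shot("top")
s=readout.state();print(s["tool_pos"],s["ee_rot"],s["grip_force"])
for d in imaging.cut_out("top","bowl"):
    print(d["conf"],d["uv"],d["mask"].sum(),at(c,d["uv"],.15))
x,y=mat(-.048,0);go(x,y,.053,75.6,36)
```

```text
[0.50134701 0.21311953 0.15665219] [-3.14020341e+00  2.31666256e-03  1.32071385e+00] 25.0029402585551
0.91 [536.8, 310.9] 1971 [ 0.40370382 -0.46700907  0.15      ]
0.75 [209.7, 242.5] 903 [0.54758461 0.17138129 0.15      ]
0.59 [481.6, 362.4] 2009 [ 0.30687495 -0.35570541  0.15      ]
[2, 0, 35, np.float64(0.0)] [2, 0, 35, np.float64(0.0)] [2, 0, 35, np.float64(0.0)] | n 3
```

Emit:
drive_tool([
  [[1,0,0,40,0],[1,0,0,40,0],[1,0,0,21,0],[1,0,0,4,0],[1,0,0,0,0]],
])

```text
time_s: 7.05
tool_pos: [0.5017, 0.2139, 0.0532]
ee_rot: [-3.141, 0.001, 1.321]
contact_force: [-4.2, -1.0, 8.0]
gripper_width: 0.0088
grip_force: 25.6
```

Emit:
drive_tool([
  [[0.3,0,0,0,0],[0.3,0,0,0,0],[0.3,0,0,0,0],[0.3,0,0,-20,0],[0.3,0,0,-40,0]],
])

```text
time_s: 7.68
tool_pos: [0.5011, 0.2141, 0.1122]
ee_rot: [-3.139, 0.002, 1.322]
contact_force: [0.7, 0.8, -0.9]
gripper_width: 0.0319
grip_force: 0.0
```

Emit:
drive_tool([
  [[0.35,0,0,-50,0],[0.35,-40,20,0,0],[0.35,-50,0,0,0],[0.35,-50,0,0,0],[0.35,-50,0,0,0]],
], force=15)

```text
time_s: 8.3
tool_pos: [0.4741, 0.024, 0.1629]
ee_rot: [3.141, 0.0, 1.321]
contact_force: [0.9, -0.3, 0.2]
gripper_width: 0.0296
grip_force: 0.0
```

Run:
```python
from h import *
c=shot("top")
for d in imaging.cut_out("top","bowl"):
    if d["uv"][0]<280:
        a,s=fit(c,"bowl",d["mask"],(.55,.206,0),.004);print("bowl",a,s,d["mask"].sum())
        u=a[:2]-[.5503,.2061];print("mat xy",u@[.9687,-.2481],u@[.2481,.9687])
s=go(.5625,-.245,.12,90)
go(.5625,-.245,.037,90,30,start=s)
```

```text
bowl [0.54069812 0.19956167 0.16537251] 0.7539042830467224 1423
mat xy -0.0076791862485628805 -0.008715903651315512
[-39, 26, 7, np.float64(-2.5)] [-40, 24, 7, np.float64(-2.5)] [-41, 22, 7, np.float64(-2.5)] [-42, 20, 7, np.float64(-2.5)] [-43, 19, 7, np.float64(-2.5)] [-43, 17, 7, np.float64(-2.5)] | n 6
[0, 0, 28, 0.0] [0, 0, 28, 0.0] [0, 0, 28, 0.0] | n 3
```

Emit:
drive_tool([
  [[0.35,-39,26,7,-2.5],[0.35,-40,24,7,-2.5],[0.35,-41,22,7,-2.5],[0.35,-42,20,7,-2.5],[0.35,-43,19,7,-2.5]],
])

```text
time_s: 9.02
tool_pos: [0.552, -0.1959, 0.1276]
ee_rot: [3.141, -0.0, 1.542]
contact_force: [0.8, 0.1, -0.0]
gripper_width: 0.0298
grip_force: 0.0
```

Emit:
drive_tool([
  [[0.35,-43,17,7,0],[0.35,0,0,0,0],[0.35,0,0,0,0]],
])

```text
time_s: 9.4
tool_pos: [0.5669, -0.2373, 0.1206]
ee_rot: [-3.141, -0.001, 1.54]
contact_force: [0.5, 0.2, -0.3]
gripper_width: 0.0301
grip_force: 0.0
```

Run:
```python
from h import *
c=shot("top")
for d in imaging.cut_out("top","bowl"):
    if d["uv"][0]<280:
        a,s=fit(c,"bowl",d["mask"],(.55,.206,0),.004);print("bowl",a,s,d["mask"].sum())
        u=a[:2]-[.5503,.2061];print("mat xy",u@[.9687,-.2481],u@[.2481,.9687])
s=readout.state();print(s["tool_pos"],s["ee_rot"],s["gripper_width"])
go(.5625,-.245,.037,90,30)
w=shot("wrist");save("w2.png",w["img"])
```

```text
bowl [0.5407773  0.19906107 0.20773636] 0.9559493064880371 1823
mat xy -0.007478285513042017 -0.009181190991957168
[ 0.56697333 -0.23657643  0.12100504] [ 3.14137748e+00 -7.12633629e-04  1.54181862e+00] 0.029885205970162584
[-3, -1, 28, np.float64(-0.6)] [-3, -1, 28, np.float64(-0.6)] [-3, -1, 28, np.float64(-0.6)] | n 3
```

View pics/w2.png

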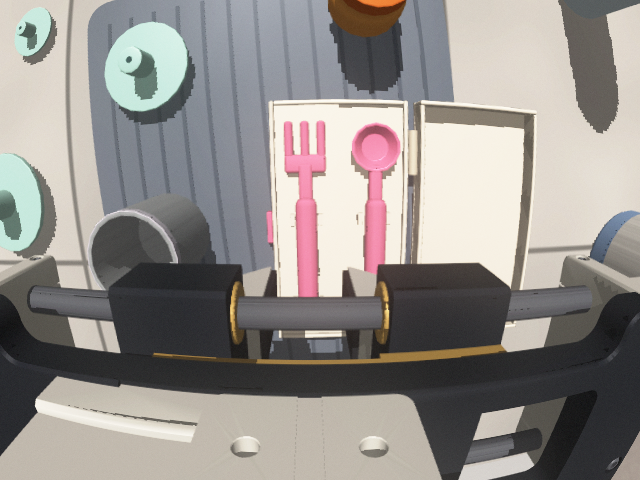

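Wrist view: the fork handle (307,250) lies between the finger pads (260 and 360), and the spoon (375,230) is outside. Descending onto the fork.

Emit:
drive_tool([
  [[0.35,-8,-4,28,-1.8],[0.35,0,0,28,0],[0.35,0,0,20,0],[0.35,0,0,0,0]],
])

```text
time_s: 10.05
tool_pos: [0.5618, -0.2453, 0.0436]
ee_rot: [-3.139, -0.001, 1.572]
contact_force: [-0.3, 0.4, -0.4]
gripper_width: 0.0296
grip_force: 0.0
```

Run:
```python
from h import *
s=readout.state();print(s["tool_pos"],s["ee_rot"],s["gripper_width"],s["contact_force"])
```

```text
[ 0.5617713  -0.24527462  0.04361466] [-3.13930292e+00 -1.01242867e-03  1.57229046e+00] 0.029597070769766545 [-0.32672811  0.40348428 -0.41815348]
```

Emit:
drive_tool([
  [[0.35,0,0,6,0],[0.35,0,0,0,0],[1,0,0,0,0],[1,0,0,0,0],[1,0,0,0,0]],
])

```text
time_s: 10.68
tool_pos: [0.5639, -0.2464, 0.0395]
ee_rot: [3.139, 0.0, 1.571]
contact_force: [3.4, -0.1, 2.5]
gripper_width: 0.0135
grip_force: 15.0
```

Emit:
drive_tool([
  [[1,0,0,-20,0],[1,0,0,-40,0],[1,0,0,-40,0],[1,0,0,0,0]],
])

```text
time_s: 11.18
tool_pos: [0.564, -0.2467, 0.1427]
ee_rot: [3.137, 0.002, 1.571]
contact_force: [-0.2, 0.4, -0.3]
gripper_width: 0.0135
grip_force: 14.9
```

Run:
```python
from h import *
x,y=mat(-.017,.106);s=go(x,y,.13,-14.4,45);go(x,y,.029,-14.4,30,start=s)
```

```text
[43, 0, 1, np.float64(8.0)] [43, -6, 1, np.float64(8.0)] [41, -12, 1, np.float64(8.0)] [39, -18, 1, np.float64(8.0)] [36, -23, 1, np.float64(8.0)] [33, -28, 1, np.float64(8.0)] [28, -32, 1, np.float64(8.0)] [24, -36, 1, np.float64(8.0)] [18, -39, 1, np.float64(8.0)] [13, -41, 1, np.float64(8.0)] [7, -42, 1, np.float64(8.0)] [1, -43, 1, np.float64(8.0)] [-5, -43, 1, np.float64(8.0)] | n 13
[0, 0, 25, -0.0] [0, 0, 25, -0.0] [0, 0, 25, -0.0] [0, 0, 25, -0.0] | n 4
```

Emit:
drive_tool([
  [[1,43,0,1,8],[1,43,-6,1,8],[1,41,-12,1,8],[1,39,-18,1,8],[1,36,-23,1,8]],
])

```text
time_s: 11.8
tool_pos: [0.5601, -0.0304, 0.1332]
ee_rot: [-3.14, 0.001, 0.868]
contact_force: [0.8, -0.2, 0.1]
gripper_width: 0.0141
grip_force: 14.9
```

Emit:
drive_tool([
  [[1,33,-28,1,8],[1,28,-32,1,8],[1,24,-36,1,8],[1,18,-39,1,8],[1,13,-41,1,8]],
])

```text
time_s: 12.42
tool_pos: [0.5579, 0.1843, 0.1281]
ee_rot: [3.141, 0.002, 0.17]
contact_force: [1.1, 0.5, -0.8]
gripper_width: 0.0138
grip_force: 14.9
```

Emit:
drive_tool([
  [[1,7,-42,1,8],[1,1,-43,1,8],[1,-5,-40,1,8],[1,0,0,0,0],[1,0,0,0,0]],
])

```text
time_s: 13.05
tool_pos: [0.5567, 0.3083, 0.1251]
ee_rot: [3.14, 0.001, -0.243]
contact_force: [-0.5, -0.6, -0.3]
gripper_width: 0.0137
grip_force: 14.9
```

Run:
```python
from h import *
x,y=mat(-.017,.106);print(x,y);go(x,y,.05,-14.4,30)
s=readout.state();print(s["joint_positions"])
c=shot("top");save("t2.png",c["img"][150:370,60:320],3)
w=shot("wrist")
```

```text
0.5601307 0.3129999
[1, -2, 25, np.float64(0.2)] [1, -2, 25, np.float64(0.2)] [1, -2, 25, np.float64(0.2)] | n 3
[-0.58027329  0.56783768 -0.01472264  1.67298234  0.011058    0.90286019
 -2.4133889 ]
```

View pics/t2.png

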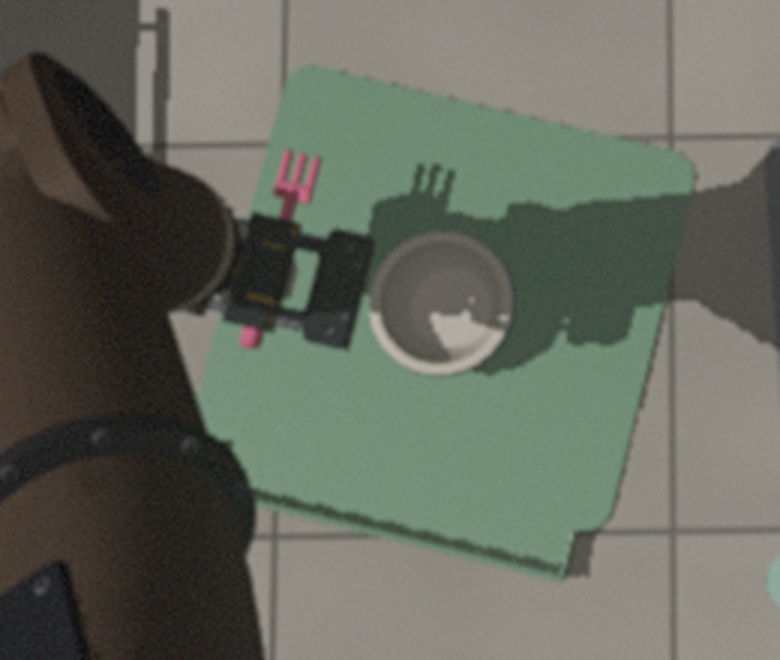

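The top view shows the fork held level at (295,180), tines away from the pocket, on the mat's left side. Placing it.

Emit:
drive_tool([
  [[1,3,-5,30,0],[1,0,0,30,0],[1,0,0,25,0],[1,0,0,8,0],[1,0,0,0,0]],
])

```text
time_s: 13.78
tool_pos: [0.5616, 0.3126, 0.0329]
ee_rot: [3.141, 0.0, -0.245]
contact_force: [0.5, 1.0, 0.4]
gripper_width: 0.014
grip_force: 14.9
```

Emit:
drive_tool([
  [[1,0,0,2,0],[1,0,0,0,0],[0.4,0,0,0,0],[0.4,0,0,0,0],[0.4,0,0,0,0]],
])

```text
time_s: 14.4
tool_pos: [0.5613, 0.3136, 0.0308]
ee_rot: [-3.142, -0.0, -0.244]
contact_force: [-0.6, 0.2, 0.4]
gripper_width: 0.0273
grip_force: 0.0
```

Emit:
drive_tool([
  [[0.4,0,0,-20,0],[0.4,0,0,-40,0],[0.4,0,0,-40,0],[0.4,0,0,0,0]],
])

```text
time_s: 14.9
tool_pos: [0.5635, 0.3149, 0.1358]
ee_rot: [-3.136, -0.005, -0.244]
contact_force: [0.5, 1.0, 0.4]
gripper_width: 0.0274
grip_force: 0.0
```

Run:
```python
from h import *
go(.605,-.248,.12,90,55)
```

```text
[16, 49, 1, np.float64(-9.5)] [8, 51, 1, np.float64(-9.5)] [-1, 51, 1, np.float64(-9.5)] [-9, 51, 1, np.float64(-9.5)] [-17, 48, 1, np.float64(-9.5)] [-25, 45, 1, np.float64(-9.5)] [-32, 40, 1, np.float64(-9.5)] [-38, 34, 1, np.float64(-9.5)] [-43, 28, 1, np.float64(-9.5)] [-47, 20, 1, np.float64(-9.5)] [-50, 12, 1, np.float64(-9.5)] | n 11
```

Emit:
drive_tool([
  [[0.4,16,49,1,-9.5],[0.4,8,51,1,-9.5],[0.4,-1,51,1,-9.5],[0.4,-9,51,1,-9.5],[0.4,-17,48,1,-9.5]],
])

```text
time_s: 15.52
tool_pos: [0.5803, 0.0556, 0.1259]
ee_rot: [3.141, 0.0, 0.591]
contact_force: [1.4, -0.1, 0.1]
gripper_width: 0.0275
grip_force: 0.0
```

Emit:
drive_tool([
  [[0.4,-25,45,1,-9.5],[0.4,-32,40,1,-9.5],[0.4,-38,34,1,-9.5],[0.4,-43,28,1,-9.5],[0.4,-47,20,1,-9.5]],
])

```text
time_s: 16.15
tool_pos: [0.6006, -0.1997, 0.1208]
ee_rot: [-3.141, 0.0, 1.419]
contact_force: [0.4, -0.6, 0.1]
gripper_width: 0.0276
grip_force: 0.0
```

Emit:
drive_tool([
  [[0.4,-50,12,1,-9.5],[0.4,0,0,0,0],[0.4,0,0,0,0]],
])

```text
time_s: 16.52
tool_pos: [0.6046, -0.2488, 0.1196]
ee_rot: [-3.141, -0.001, 1.578]
contact_force: [-0.2, 1.6, 0.3]
gripper_width: 0.0276
grip_force: 0.0
```

Run:
```python
from h import *
s=readout.state();print(s["tool_pos"],s["ee_rot"],s["gripper_width"])
go(.605,-.248,.047,90,30)
c=shot("top")
for q,p in(("fork",(.576,.308,-.25)),("bowl",(.541,.2,0)),("spoon",(.6078,-.232,1.56))):
  for d in imaging.cut_out("top",q):
    if d["uv"][0]<280 or q=="spoon":
        a,sc=fit(c,q,d["mask"],p,.004 if q!="spoon" else .013);u=a[:2]-[.5503,.2061]
        print(q,np.round(a,3),sc,"mat",u@[.9687,-.2481],u@[.2481,.9687])
w=shot("wrist");save("w3.png",w["img"])
```

```text
[ 0.60460805 -0.24881226  0.11958272] [-3.14113674e+00 -8.01224646e-04  1.57830922e+00] 0.02764780879347106
[0, 0, 24, np.float64(0.1)] [0, 0, 24, np.float64(0.1)] [0, 0, 24, np.float64(0.1)] | n 3
fork [ 0.578  0.307 -0.239] 0.8305184841156006 mat 0.0020122781900197527 0.10448423981368027
bowl [0.541 0.199 0.067] 0.9768157601356506 mat -0.007699921498005457 -0.008901783914512953
spoon [ 0.608 -0.23   1.542] 0.504713237285614 mat 0.16395401300596896 -0.40863579676482903
```

View pics/w3.png

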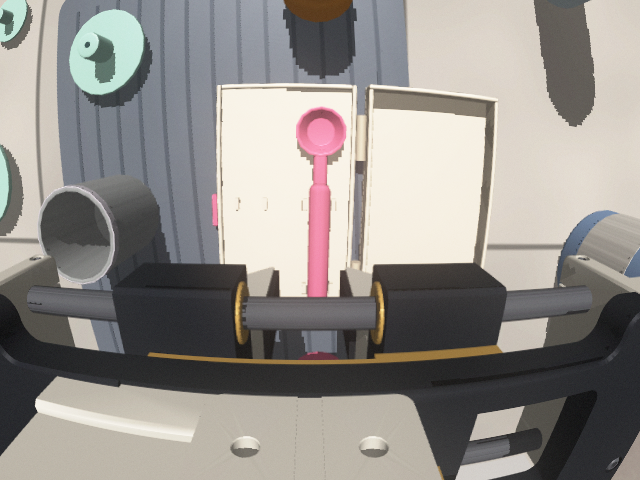

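The fork is at mat (2,104) mm. Wrist view: the spoon handle (319,250) lies between the pads (265 and 350). Descending.

Emit:
drive_tool([
  [[0.4,1,0,30,0],[0.4,0,0,30,0],[0.4,0,0,19,0],[0.4,0,0,0,0]],
])

```text
time_s: 17.27
tool_pos: [0.6043, -0.2475, 0.0396]
ee_rot: [-3.139, -0.001, 1.581]
contact_force: [1.0, -0.6, -0.0]
gripper_width: 0.0274
grip_force: 0.0
```

Emit:
drive_tool([
  [[1,0,1,0,0],[1,0,0,0,0],[1,0,0,0,0],[1,0,0,-20,0],[1,0,0,-40,0]],
])

```text
time_s: 17.9
tool_pos: [0.6048, -0.2481, 0.1012]
ee_rot: [-3.139, -0.001, 1.58]
contact_force: [1.0, -0.8, -0.1]
gripper_width: 0.0136
grip_force: 14.9
```

Emit:
drive_tool([
  [[1,0,0,-40,0],[1,0,0,0,0]],
])

```text
time_s: 18.15
tool_pos: [0.6081, -0.2487, 0.1459]
ee_rot: [3.135, 0.003, 1.58]
contact_force: [0.1, 0.1, -0.5]
gripper_width: 0.0137
grip_force: 14.9
```

Run:
```python
from h import *
x,y=mat(-.017,-.106);print(x,y);go(x,y,.13,-14.4,55)
```

```text
0.5075335000000001 0.1076355
[36, -10, 2, np.float64(10.5)] [33, -16, 2, np.float64(10.5)] [30, -22, 2, np.float64(10.5)] [25, -27, 2, np.float64(10.5)] [20, -31, 2, np.float64(10.5)] [14, -34, 2, np.float64(10.5)] [8, -36, 2, np.float64(10.5)] [1, -37, 2, np.float64(10.5)] [-6, -37, 2, np.float64(10.5)] [-12, -35, 2, np.float64(10.5)] | n 10
```

Emit:
drive_tool([
  [[1,36,-10,1,10.5],[1,33,-16,1,10.5],[1,30,-22,1,10.5],[1,25,-27,1,10.5],[1,20,-31,1,10.5]],
])

```text
time_s: 18.77
tool_pos: [0.5543, -0.0693, 0.1359]
ee_rot: [-3.141, 0.0, 0.657]
contact_force: [1.1, 1.1, -0.2]
gripper_width: 0.0135
grip_force: 14.9
```

Emit:
drive_tool([
  [[1,14,-34,1,10.5],[1,8,-36,1,10.5],[1,1,-37,1,10.5],[1,-6,-37,1,10.5],[1,-12,-35,1,10.5]],
])

```text
time_s: 19.4
tool_pos: [0.5053, 0.1092, 0.1309]
ee_rot: [3.141, 0.0, -0.259]
contact_force: [1.4, 0.6, 0.2]
gripper_width: 0.0134
grip_force: 14.9
```

Emit:
drive_tool([
  [[1,0,0,0,0],[1,0,0,0,0]],
])

```text
time_s: 19.65
tool_pos: [0.506, 0.1076, 0.1308]
ee_rot: [3.141, -0.0, -0.251]
contact_force: [-0.3, -1.0, -0.5]
gripper_width: 0.0134
grip_force: 14.9
```

Run:
```python
from h import *
x,y=mat(-.017,-.106);go(x,y,.04,-14.4,35)
```

```text
[0, 0, 30, np.float64(0.0)] [0, 0, 30, np.float64(0.0)] [0, 0, 30, np.float64(0.0)] | n 3
```

Emit:
drive_tool([
  [[1,1,0,35,0],[1,0,0,35,0],[1,0,0,20,0],[1,0,0,10,0],[1,0,0,0,0]],
])

```text
time_s: 20.27
tool_pos: [0.5073, 0.1063, 0.0305]
ee_rot: [3.141, 0.0, -0.254]
contact_force: [1.3, 0.5, -0.4]
gripper_width: 0.0139
grip_force: 15.0
```

Emit:
drive_tool([
  [[0.45,0,0,0,0],[0.45,0,0,0,0],[0.45,0,0,0,0],[0.4,0,0,-20,0],[0.4,0,0,-40,0]],
])

```text
time_s: 20.9
tool_pos: [0.506, 0.1077, 0.0904]
ee_rot: [3.14, 0.003, -0.252]
contact_force: [0.7, 0.4, 0.7]
gripper_width: 0.0273
grip_force: 0.0
```

Emit:
drive_tool([
  [[0.2,0,0,-40,0],[0.2,0,0,0,0]],
])

```text
time_s: 21.15
tool_pos: [0.5091, 0.1086, 0.1338]
ee_rot: [-3.138, -0.005, -0.253]
contact_force: [0.4, 0.2, -1.1]
gripper_width: 0.0364
grip_force: 0.0
```

Run:
```python
from h import *
go(.4685,-.12,.12,75.6,50)
```

```text
[2, 26, 2, np.float64(-10.0)] [-3, 26, 2, np.float64(-10.0)] [-7, 25, 2, np.float64(-10.0)] [-11, 23, 2, np.float64(-10.0)] [-15, 21, 2, np.float64(-10.0)] [-18, 18, 2, np.float64(-10.0)] [-21, 15, 2, np.float64(-10.0)] [-24, 11, 2, np.float64(-10.0)] [-25, 6, 2, np.float64(-10.0)] | n 9
```

Run:
```python
from h import *
x,y=mat(-.0557,-.009);print(x,y);s=go(x,y,.11,75.6,50)
```

```text
0.49411051000000006 0.21120086999999999
[-4, -11, 3, np.float64(-10.0)] [-3, -11, 3, np.float64(-10.0)] [-1, -12, 3, np.float64(-10.0)] [1, -11, 3, np.float64(-10.0)] [3, -11, 3, np.float64(-10.0)] [5, -10, 3, np.float64(-10.0)] [7, -9, 3, np.float64(-10.0)] [8, -8, 3, np.float64(-10.0)] [10, -6, 3, np.float64(-10.0)] | n 9
```

Emit:
drive_tool([
  [[0.1,-4,-11,2,-10],[0.1,-3,-11,2,-10],[0.1,-1,-12,2,-10],[0.1,1,-11,2,-10],[0.1,3,-11,2,-10]],
])

```text
time_s: 21.78
tool_pos: [0.4971, 0.1649, 0.1198]
ee_rot: [-3.141, 0.001, 0.626]
contact_force: [0.3, 1.0, -0.6]
gripper_width: 0.0413
grip_force: 0.0
```

Emit:
drive_tool([
  [[0.1,5,-10,2,-10],[0.1,7,-9,2,-10],[0.1,8,-8,2,-10],[0.1,10,-6,2,-10],[0.1,0,0,0,0]],
])

```text
time_s: 22.4
tool_pos: [0.4903, 0.2104, 0.1119]
ee_rot: [-3.14, -0.0, 1.319]
contact_force: [-0.4, -0.4, 0.3]
gripper_width: 0.0407
grip_force: 0.0
```

Run:
```python
from h import *
go(.4941,.2112,.047,75.6,30);s=readout.state();print(s["tool_pos"],s["ee_rot"],s["gripper_width"])
w=shot("wrist");save("w4.png",w["img"])
```

```text
[1, 1, 22, np.float64(-0.0)] [1, 1, 22, np.float64(-0.0)] [1, 1, 22, np.float64(-0.0)] | n 3
[0.49032827 0.21038428 0.11186597] [-3.13995241e+00 -1.67548129e-05  1.31859991e+00] 0.0407027528381996
```

View pics/w4.png

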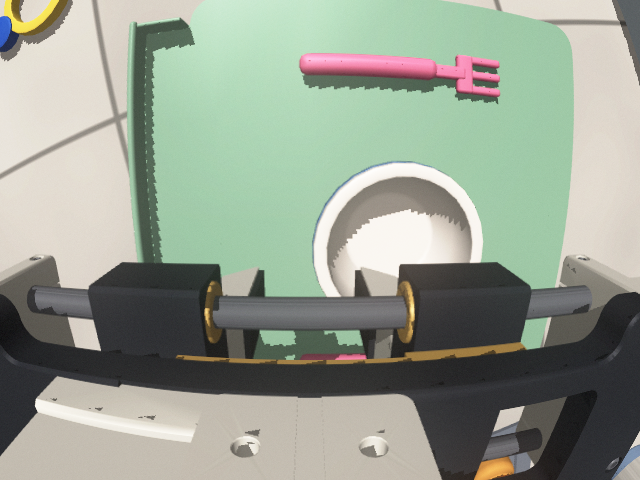

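Wrist view: the bowl (blue band visible) has its wall between the fingers, and the fork lies straight at (400,70). Regrasping to move the bowl about 8 and 9 mm to the centre.

Emit:
drive_tool([
  [[0.1,1,3,30,0],[0.1,0,0,32,0],[0.1,0,0,0,0],[1,0,0,0,0],[1,0,0,0,0]],
], force=20)

```text
time_s: 23.08
tool_pos: [0.495, 0.2103, 0.052]
ee_rot: [3.14, -0.001, 1.317]
contact_force: [0.5, -0.6, 0.2]
gripper_width: 0.0259
grip_force: 0.0
```

Emit:
drive_tool([
  [[1,0,0,0,0],[1,0,0,0,0],[1,0,0,-15,0],[1,9,9,0,0],[1,0,0,0,0]],
])

```text
time_s: 23.7
tool_pos: [0.5062, 0.2173, 0.0658]
ee_rot: [3.141, -0.001, 1.318]
contact_force: [-0.9, 0.3, -2.0]
gripper_width: 0.0078
grip_force: 20.5
```

Run:
```python
from h import *
c=shot("top")
for d in imaging.cut_out("top","bowl"):
    if d["uv"][0]<280:
        for z in(.004,.017):
            a,s=fit(c,"bowl",d["mask"],(.55,.206,0),z);u=a[:2]-[.5503,.2061];print(a,s,"mat xy",u@[.9687,-.2481],u@[.2481,.9687])
```

```text
[0.55002058 0.19902469 0.168107  ] 0.3521881103515625 mat xy 0.0014847061728396754 -0.006923176543209862
[0.54993338 0.19803008 0.12119142] 0.3448253273963928 mat xy 0.0016470053970888956 -0.007908287128254431
```

Emit:
drive_tool([
  [[1,0,0,12,0],[1,0,0,2,0],[1,0,0,0,0],[0.5,0,0,0,0],[0.5,0,0,0,0]],
])

```text
time_s: 24.42
tool_pos: [0.5051, 0.2163, 0.0513]
ee_rot: [-3.141, 0.0, 1.318]
contact_force: [-0.2, 0.8, 0.4]
gripper_width: 0.022
grip_force: 0.0
```

Emit:
drive_tool([
  [[0.4,0,0,0,0],[0.4,0,0,-30,0],[0.4,0,0,-50,0],[-1,0,0,-40,0],[-1,0,0,0,0]],
])

```text
time_s: 25.05
tool_pos: [0.5069, 0.2175, 0.1748]
ee_rot: [3.137, -0.004, 1.318]
contact_force: [-0.1, 0.1, -0.7]
gripper_width: 0.0432
grip_force: 0.0
```

Run:
```python
from h import *
go(.4624,-.2325,.16,90,52)
```

```text
[-50, 8, 2, np.float64(-1.6)] [-50, 6, 2, np.float64(-1.6)] [-50, 5, 2, np.float64(-1.6)] [-50, 4, 2, np.float64(-1.6)] [-50, 2, 2, np.float64(-1.6)] [-50, 1, 2, np.float64(-1.6)] [-50, -1, 2, np.float64(-1.6)] [-50, -2, 2, np.float64(-1.6)] [-50, -4, 2, np.float64(-1.6)] | n 9
```

Emit:
drive_tool([
  [[-1,-50,8,2,-1.6],[-1,-50,6,2,-1.6],[-1,-50,5,2,-1.6],[-1,-50,4,2,-1.6],[-1,-50,2,2,-1.6]],
])

```text
time_s: 25.68
tool_pos: [0.4799, -0.0356, 0.1607]
ee_rot: [-3.14, 0.0, 1.458]
contact_force: [0.1, 0.3, 0.5]
gripper_width: 0.0904
grip_force: 0.0
```

Emit:
drive_tool([
  [[-1,-50,1,2,-1.6],[-1,-50,-1,2,-1.6],[-1,-50,-2,2,-1.6],[-1,-46,-4,2,-1.6],[-1,0,0,0,0]],
])

```text
time_s: 26.3
tool_pos: [0.4587, -0.2331, 0.1522]
ee_rot: [-3.139, 0.001, 1.563]
contact_force: [0.4, 1.3, 0.5]
gripper_width: 0.0918
grip_force: 0.0
```

Run:
```python
from h import *
c=shot("top")
for q,p in(("fork",(.576,.308,-.25)),("bowl",(.55,.2,0)),("spoon",(.524,.103,-.25))):
  for d in imaging.cut_out("top",q):
    if d["uv"][0]<285:
        a,sc=fit(c,q,d["mask"],p,.004);u=a[:2]-[.5503,.2061]
        print(q,np.round(a,3),sc,"mat",u@[.9687,-.2481],u@[.2481,.9687])
s=readout.state();print(s["tool_pos"],s["ee_rot"],s["gripper_width"]);go(.4624,-.2325,.06,90,30)
```

```text
fork [ 0.576  0.308 -0.248] 0.6506537199020386 mat -0.0004334894942059492 0.10503203908643417
bowl [0.548 0.208 0.055] 0.9633305072784424 mat -0.0030235100726398196 0.0008440586443700256
spoon [ 0.524  0.1   -0.246] 0.8671122789382935 mat 0.000716857192996103 -0.10884340941188388
[ 0.46068866 -0.2275665   0.15330689] [-3.14108462e+00 -8.12769356e-04  1.57098841e+00] 0.0919722937108636
[-1, 0, 23, np.float64(0.0)] [-1, 0, 23, np.float64(0.0)] [-1, 0, 23, np.float64(0.0)] [-1, 0, 23, np.float64(0.0)] | n 4
```

Bowl, fork and spoon are all well inside tolerance. Now the cup.

Emit:
drive_tool([
  [[-1,-4,1,30,0],[-1,0,0,30,0],[-1,0,0,30,0],[-1,0,0,0,0],[0,0,0,0,0]],
], force=15)

```text
time_s: 27.12
tool_pos: [0.4624, -0.2322, 0.0646]
ee_rot: [3.141, 0.0, 1.571]
contact_force: [-0.3, 0.0, 0.6]
gripper_width: 0.086
grip_force: 0.0
```

Emit:
drive_tool([
  [[1,0,0,0,0],[1,0,0,0,0],[1,0,0,0,0],[1,0,0,0,0],[1,0,0,0,0]],
])

```text
time_s: 27.75
tool_pos: [0.4622, -0.2332, 0.0644]
ee_rot: [3.14, 0.001, 1.569]
contact_force: [0.0, 0.7, 6.6]
gripper_width: 0.0606
grip_force: 15.0
```

Emit:
drive_tool([
  [[1,0,0,-20,0],[1,0,0,-40,0],[1,0,0,-40,0],[1,0,0,0,0]],
])

```text
time_s: 28.25
tool_pos: [0.4633, -0.2336, 0.1665]
ee_rot: [3.137, 0.002, 1.569]
contact_force: [-0.5, 0.3, -0.5]
gripper_width: 0.0606
grip_force: 15.0
```

Run:
```python
from h import *
x,y=mat(.098,0);print(x,y);go(x,y,.165,165.6,48)
```

```text
0.6452326 0.1817862
[42, 18, 0, np.float64(-7.6)] [39, 23, 0, np.float64(-7.6)] [35, 28, 0, np.float64(-7.6)] [31, 33, 0, np.float64(-7.6)] [27, 37, 0, np.float64(-7.6)] [22, 40, 0, np.float64(-7.6)] [16, 42, 0, np.float64(-7.6)] [11, 44, 0, np.float64(-7.6)] [5, 45, 0, np.float64(-7.6)] [-1, 45, 0, np.float64(-7.6)] | n 10
```

Emit:
drive_tool([
  [[1,42,18,0,-7.6],[1,39,23,0,-7.6],[1,35,28,0,-7.6],[1,31,33,0,-7.6],[1,27,37,0,-7.6]],
])

```text
time_s: 28.88
tool_pos: [0.5518, -0.0239, 0.1625]
ee_rot: [-3.14, -0.001, 2.237]
contact_force: [2.0, -0.7, -0.6]
gripper_width: 0.0606
grip_force: 15.0
```

Emit:
drive_tool([
  [[1,22,40,0,-7.6],[1,16,42,0,-7.6],[1,11,44,0,-7.6],[1,5,45,0,-7.6],[1,-1,45,0,-7.6]],
])

```text
time_s: 29.5
tool_pos: [0.6408, 0.184, 0.162]
ee_rot: [-3.14, -0.002, 2.9]
contact_force: [0.5, -1.1, -0.5]
gripper_width: 0.0603
grip_force: 15.0
```

Emit:
drive_tool([
  [[1,0,0,0,0],[1,0,0,0,0]],
])

```text
time_s: 29.75
tool_pos: [0.6403, 0.1824, 0.1622]
ee_rot: [-3.14, -0.002, 2.895]
contact_force: [-0.2, -0.5, -0.6]
gripper_width: 0.0604
grip_force: 15.0
```

Run:
```python
from h import *
x,y=mat(.098,0);go(x,y,.0645,165.6,35)
```

```text
[-2, 0, 33, np.float64(0.1)] [-2, 0, 33, np.float64(0.1)] [-2, 0, 33, np.float64(0.1)] | n 3
```

Emit:
drive_tool([
  [[1,-5,0,33,0],[1,0,0,33,0],[1,0,0,24,0],[1,0,0,6,0],[1,0,0,0,0]],
])

```text
time_s: 30.38
tool_pos: [0.6458, 0.181, 0.0679]
ee_rot: [-3.141, -0.0, 2.895]
contact_force: [-0.6, 0.9, -1.5]
gripper_width: 0.0607
grip_force: 15.0
```

Emit:
drive_tool([
  [[1,0,0,3,0],[1,0,0,1,0],[1,0,0,0,0]],
])

```text
time_s: 30.75
tool_pos: [0.6462, 0.182, 0.0646]
ee_rot: [3.141, 0.001, 2.896]
contact_force: [-0.4, -0.5, 5.9]
gripper_width: 0.0606
grip_force: 15.0
```

Emit:
drive_tool([
  [[-0.8,0,0,0,0],[-0.8,0,0,0,0],[-0.8,0,0,0,0],[-0.8,0,0,0,0],[-0.8,0,0,-20,0]],
])

```text
time_s: 31.38
tool_pos: [0.6448, 0.1814, 0.0829]
ee_rot: [-3.14, -0.003, 2.896]
contact_force: [0.1, 0.3, 0.6]
gripper_width: 0.0824
grip_force: 0.0
```

Emit:
drive_tool([
  [[-0.8,0,0,-40,0],[-0.8,0,0,-50,0],[0,0,0,0,0]],
])

```text
time_s: 31.75
tool_pos: [0.6478, 0.1839, 0.1799]
ee_rot: [3.136, 0.007, 2.896]
contact_force: [-0.3, -0.4, -1.0]
gripper_width: 0.0766
grip_force: 0.0
```

Run:
```python
from h import *
go(.4531,-.1103,.12,90,48)
```

```text
[15, -42, 7, np.float64(9.5)] [8, -43, 7, np.float64(9.5)] [0, -44, 7, np.float64(9.5)] [-7, -44, 7, np.float64(9.5)] [-14, -42, 7, np.float64(9.5)] [-21, -39, 7, np.float64(9.5)] [-27, -35, 7, np.float64(9.5)] [-32, -30, 7, np.float64(9.5)] | n 8
```

Emit:
drive_tool([
  [[0,15,-42,0,9.5],[0,8,-43,3,9.5],[0,0,-44,10,9.5],[0,-7,-44,10,9.5],[0,-14,-42,10,9.5]],
])

```text
time_s: 32.38
tool_pos: [0.5224, -0.0034, 0.141]
ee_rot: [3.141, 0.0, 2.061]
contact_force: [0.7, -1.1, 0.2]
gripper_width: 0.0461
grip_force: 0.0
```

Emit:
drive_tool([
  [[0,-21,-39,10,9.5],[0,-27,-35,7,9.5],[0,-32,-30,7,9.5],[0,0,0,0,0],[0,0,0,0,0]],
])

```text
time_s: 33.0
tool_pos: [0.4509, -0.1122, 0.1173]
ee_rot: [3.14, -0.0, 1.571]
contact_force: [0.8, 1.0, 0.6]
gripper_width: 0.0459
grip_force: 0.0
```

Run:
```python
from h import *
c=shot("top")
for d in imaging.cut_out("top","cup"):
    if d["uv"][0]<285:
        a,sc=fit(c,"cup",d["mask"],(.645,.18,0),.004);u=a[:2]-[.5503,.2061]
        print("cup",np.round(a,4),sc,"mat",u@[.9687,-.2481],u@[.2481,.9687])
s=readout.state();print(s["tool_pos"],s["ee_rot"],s["gripper_width"]);go(.4531,-.1103,.043,90,30)
w=shot("wrist");save("w5.png",w["img"])
```

```text
cup [0.6415 0.1807 0.0152] 0.9608669281005859 mat 0.09459399286490076 -0.0019504543635880008
[ 0.45123374 -0.11151923  0.11716241] [ 3.14036258e+00 -4.35520720e-04  1.57201620e+00] 0.04590771716090643
[0, 1, 25, np.float64(0.0)] [0, 1, 25, np.float64(0.0)] [0, 1, 25, np.float64(0.0)] | n 3
```

View pics/w5.png

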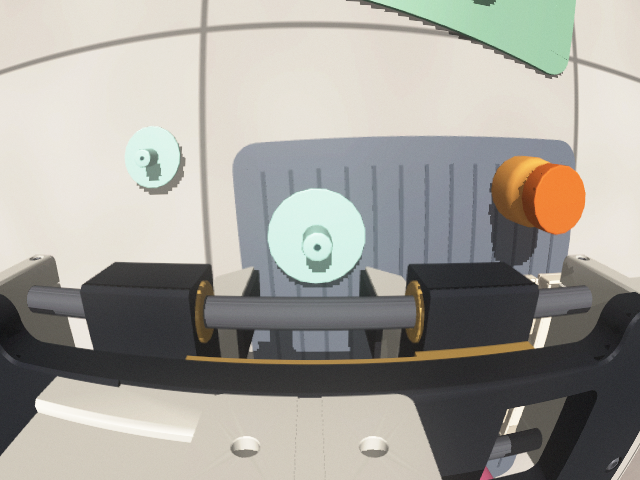

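Wrist view: the lid's spout top is at (317,247), on the gripper midline (about 311). I'll check its world position from this calibrated view before descending.

```bash
cat >> h.py <<'E'
def fish(c,uv,z):
    K=np.array(c["mtx"]);R=np.array(c["R"]);t=np.array(c["t"])
    d=np.array([uv[0]-K[0,2],uv[1]-K[1,2]])/K[0,0];th=np.hypot(*d)
    v=R.T@np.r_[np.sin(th)*d/th,np.cos(th)];o=-R.T@t
    return o+v*(z-o[2])/v[2]
E
python3 - <<'E'
from h import *
w=shot("wrist");print("spout",fish(w,(317.5,246.5),.040))
print("flange",fish(w,(316.5,236),.017))
E
```

```text
spout [ 0.45608396 -0.1061149   0.04      ]
flange [ 0.45592636 -0.10552368  0.017     ]
```

Emit:
drive_tool([
  [[0,5,4,25,0],[0,0,0,25,0],[0,0,0,21,0],[0,0,0,0,0]],
], force=12)

```text
time_s: 33.7
tool_pos: [0.4537, -0.1068, 0.0447]
ee_rot: [-3.139, -0.001, 1.571]
contact_force: [-0.2, -0.1, 0.3]
gripper_width: 0.046
grip_force: 0.0
```

Run:
```python
from h import *
s=readout.state();print(s["tool_pos"],s["contact_force"])
w=shot("wrist");im=w["img"];hsv=cv2.cvtColor(im,cv2.COLOR_RGB2HSV)
k=((hsv[:,:,0]>70)&(hsv[:,:,0]<95)&(hsv[:,:,1]>40)&(hsv[:,:,1]<110)&(hsv[:,:,2]>150)).astype(np.uint8)
n,l,st,ce=cv2.connectedComponentsWithStats(k);print([(st[i].tolist(),ce[i].round(1).tolist()) for i in range(1,n) if st[i][4]>500])
save("w6.png",im)
```

```text
[ 0.45368113 -0.1067943   0.04469795] [-0.2401977  -0.10453239  0.31310036]
[([288, 268, 46, 29, 645], [313.0, 280.4])]
```

View pics/w6.png

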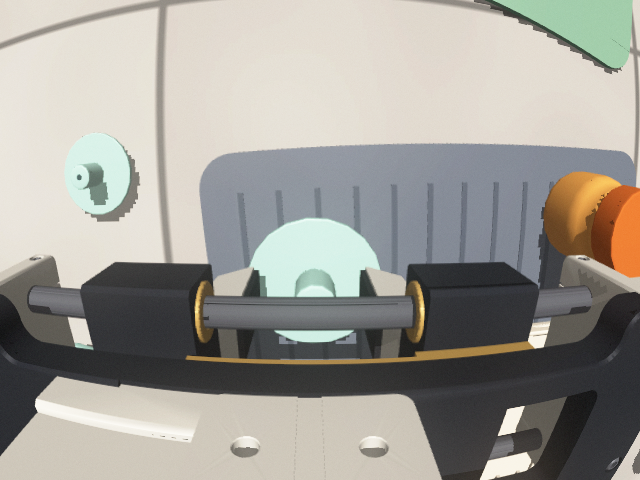

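Wrist view: the spout (315,285) sits between the pads; the flange spans columns 250–380 and rows 218–342. Gripping.

Emit:
drive_tool([
  [[1,0,0,1,0],[1,0,0,0,0],[1,0,0,0,0],[1,0,0,0,0],[1,0,0,0,0]],
])

```text
time_s: 34.38
tool_pos: [0.4546, -0.1078, 0.0451]
ee_rot: [3.141, 0.0, 1.569]
contact_force: [-0.5, 0.7, 6.0]
gripper_width: 0.0182
grip_force: 12.0
```

Emit:
drive_tool([
  [[1,0,0,-20,0],[1,0,0,-40,0],[1,0,0,-50,0],[1,0,0,-40,0],[1,0,0,0,0]],
])

```text
time_s: 35.0
tool_pos: [0.456, -0.1078, 0.1975]
ee_rot: [3.136, 0.002, 1.569]
contact_force: [0.6, -0.7, -0.0]
gripper_width: 0.018
grip_force: 12.0
```

Run:
```python
from h import *
w=shot("wrist");im=w["img"];s=readout.state();p=s["tool_pos"];print(p)
hsv=cv2.cvtColor(im,cv2.COLOR_RGB2HSV)
z=p[2]-.0447+.017
for q in("lid",):
  for d in imaging.cut_out("wrist",q):
    m=d["mask"];ys,xs=np.where(m);print(d["conf"],np.round(d["uv"]),m.sum(),xs.min(),xs.max(),ys.min(),ys.max())
for d in imaging.mark_of("wrist","lid"): print(d, fish(w,d["uv"],p[2]-.0407)-p)
go(.6455,.1815,.19,90,48)
save("w7.png",im[180:380,160:480],2.4)
```

```text
[ 0.45488231 -0.10786875  0.19572746]
0.95 [310. 254.] 6677 245 373 215 340
0.76 [134. 275.] 248 125 154 266 291
0.69 [181. 156.] 1729 160 204 133 181
0.53 [509. 271.] 6258 399 567 249 353
{'uv': [309.7, 274.7], 'conf': 0.84} [ 0.00147794  0.00018699 -0.0407    ]
{'uv': [181.7, 153.9], 'conf': 0.58} [-0.06213781  0.0632124  -0.0407    ]
[36, 24, 0, np.float64(-0.0)] [36, 24, 0, np.float64(-0.0)] [36, 24, 0, np.float64(-0.0)] [36, 24, 0, np.float64(-0.0)] [36, 24, 0, np.float64(-0.0)] [36, 24, 0, np.float64(-0.0)] [36, 24, 0, np.float64(-0.0)] [36, 24, 0, np.float64(-0.0)] | n 8
```

View pics/w7.png

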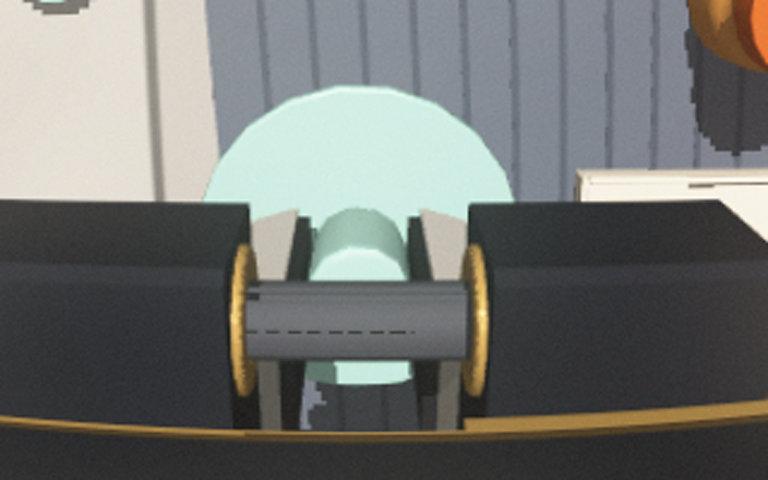

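The lid is held level and centred at crop (360,230). I'll stop short of the cup to measure it with the wrist camera.

Emit:
drive_tool([
  [[1,36,27,0,0],[1,36,27,0,0],[1,36,27,0,0],[1,36,27,0,0],[1,36,27,0,0]],
])

```text
time_s: 35.78
tool_pos: [0.5895, 0.0732, 0.1927]
ee_rot: [-3.139, 0.001, 1.57]
contact_force: [0.3, 0.3, -0.8]
gripper_width: 0.0178
grip_force: 12.0
```

Emit:
drive_tool([
  [[1,20,27,0,0],[1,16,27,0,0],[1,0,0,0,0],[1,0,0,0,0]],
])

```text
time_s: 36.28
tool_pos: [0.6425, 0.1076, 0.1931]
ee_rot: [-3.139, 0.001, 1.57]
contact_force: [-0.7, -0.6, -0.7]
gripper_width: 0.0182
grip_force: 12.0
```

Run:
```python
from h import *
w=shot("wrist");s=readout.state();print(s["tool_pos"],s["ee_rot"])
for d in imaging.mark_of("wrist","cup"): print(np.round(d["uv"],1),round(d["conf"],2),"z.004->",fish(w,d["uv"],.004))
for d in imaging.cut_out("wrist","cup"):
    m=d["mask"];ys,xs=np.where(m);print(np.round(d["uv"]),m.sum(),xs.min(),xs.max(),ys.min(),ys.max())
save("w8.png",w["img"])
```

```text
[0.64253537 0.10736843 0.19357123] [-3.13938861e+00  9.80014009e-04  1.56923891e+00]
[308.4 128.3] 0.7 z.004-> [0.64118955 0.18687425 0.004     ]
[309. 126.] 6031 268 355 86 172
```

View pics/w8.png

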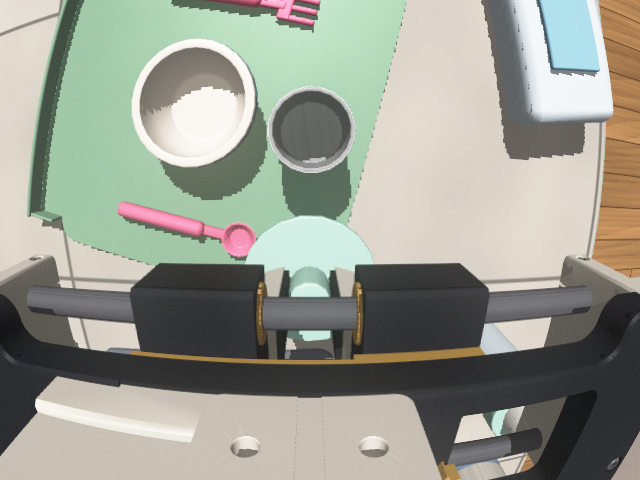

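Wrist view: the cup's rim spans columns 268–355 and rows 86–172, straight ahead of the held lid (310,270). Intersecting these rays with the rim plane.

Run:
```python
from h import *
w=shot("wrist")
P=[fish(w,u,.076) for u in((268.5,127),(355,127),(311.5,86.5),(312,172))];print(np.round(P,4))
print("c",(P[0]+P[1])[0]/2,(P[2]+P[3])[1]/2)
z=.193-.0411+.013
L=[fish(w,u,z) for u in((246,268),(373,268),(309,215.5))];s=readout.state()["tool_pos"];print(np.round(L,4)-s)
go(.6435,.183,.14,90,40)
```

```text
[[0.6151 0.1851 0.076 ]
 [0.674  0.1851 0.076 ]
 [0.6444 0.2129 0.076 ]
 [0.6447 0.1538 0.076 ]]
c 0.6445585817701346 0.1833289930307997
[[-0.03066459  0.00827156 -0.02974711]
 [ 0.03033541  0.00807156 -0.02974711]
 [-0.00036459  0.03367156 -0.02974711]]
[25, 0, 18, np.float64(-0.0)] [25, 0, 18, np.float64(-0.0)] [25, 0, 18, np.float64(-0.0)] | n 3
```

Emit:
drive_tool([
  [[1,30,2,0,0],[1,30,0,0,0],[1,15,0,0,0],[1,0,0,40,0],[1,0,0,15,0]],
])

```text
time_s: 37.1
tool_pos: [0.6447, 0.1815, 0.1376]
ee_rot: [-3.139, 0.002, 1.569]
contact_force: [0.1, -0.7, -0.6]
gripper_width: 0.0178
grip_force: 12.0
```

Emit:
drive_tool([
  [[1,0,0,0,0],[1,0,0,0,0]],
])

```text
time_s: 37.35
tool_pos: [0.6464, 0.1829, 0.1409]
ee_rot: [3.14, -0.0, 1.569]
contact_force: [-0.5, 0.5, -0.0]
gripper_width: 0.0183
grip_force: 12.0
```

Lid bottom is now about 20 mm above the rim. Going down in small steps, shifting 1 mm towards −x.

Emit:
drive_tool([
  [[1,0,-1,10,0],[1,0,0,8,0],[1,0,0,5,0],[1,0,0,4,0],[1,0,0,0,0]],
])

```text
time_s: 37.98
tool_pos: [0.6445, 0.183, 0.1123]
ee_rot: [-3.141, 0.0, 1.569]
contact_force: [-0.1, 0.3, -0.0]
gripper_width: 0.0184
grip_force: 12.0
```

Emit:
drive_tool([
  [[1,0,0,3,0],[1,0,0,1,0],[1,0,0,0,0]],
])

```text
time_s: 38.35
tool_pos: [0.6447, 0.1831, 0.1087]
ee_rot: [-3.142, 0.0, 1.569]
contact_force: [-0.2, -0.5, -0.6]
gripper_width: 0.0185
grip_force: 12.0
```

Emit:
drive_tool([
  [[1,0,0,1,0],[1,0,0,1,0],[0.2,0,0,0,0],[0.2,0,0,0,0],[0.2,0,0,0,0]],
])

```text
time_s: 38.98
tool_pos: [0.6446, 0.1831, 0.1065]
ee_rot: [-3.141, 0.0, 1.569]
contact_force: [-0.7, -0.1, 0.5]
gripper_width: 0.0363
grip_force: 0.0
```

Emit:
drive_tool([
  [[0.2,0,0,-20,0],[0.2,0,0,-40,0],[0.2,0,0,-60,0],[0.2,-50,0,0,0],[0.2,-60,0,0,0]],
])

```text
time_s: 39.6
tool_pos: [0.645, 0.0738, 0.2294]
ee_rot: [3.138, -0.001, 1.573]
contact_force: [1.0, -1.3, 0.0]
gripper_width: 0.0365
grip_force: 0.0
```

Emit:
drive_tool([
  [[0.2,-50,0,0,0],[0.2,-60,0,0,0],[0.2,-60,0,0,0],[0.2,0,0,0,0]],
])

```text
time_s: 40.1
tool_pos: [0.644, -0.1046, 0.2277]
ee_rot: [3.141, 0.004, 1.56]
contact_force: [0.3, 0.8, 0.4]
gripper_width: 0.0366
grip_force: 0.0
```

Run:
```python
from h import *
c=shot("top");save("t9.png",c["img"][150:370,60:360],2.6);top=c["img"]
for q,p in(("fork",(.576,.308,-.25)),("bowl",(.55,.2,0)),("spoon",(.524,.103,-.25)),("lid",(.645,.182,0))):
  for d in imaging.cut_out("top",q):
    if d["uv"][0]<285:
        a,sc=fit(c,q,d["mask"],p,.067 if q=="lid" else .004);u=a[:2]-[.5503,.2061]
        print(q,np.round(a,3),round(float(sc),3),"mat",u@[.9687,-.2481],u@[.2481,.9687])
c=shot("scene");b=c["img"][210:370,290:500]
save("s9.png",np.vstack([cv2.resize(top[150:350,100:340],(630,525)),cv2.resize(b,(630,480))])[:,:],.59)
save("s10.png",b,3.6)
```

```text
fork [ 0.576  0.307 -0.255] 0.689 mat -0.00037289244791670687 0.10439781197916659
bowl [0.546 0.207 0.008] 0.956 mat -0.0038757491117814786 -0.00020463274293159098
bowl [0.55 0.2  0.  ] 0.0 mat 0.0012228000000000304 -0.005983499999999986
bowl [0.55 0.2  0.  ] 0.0 mat 0.0012228000000000304 -0.005983499999999986
spoon [ 0.523  0.1   -0.264] 0.88 mat 0.0004622924052265394 -0.10988850021668184
lid [0.642 0.181 0.043] 0.962 mat 0.09473793144379443 -0.0017432993504628465
```

View pics/s10.png

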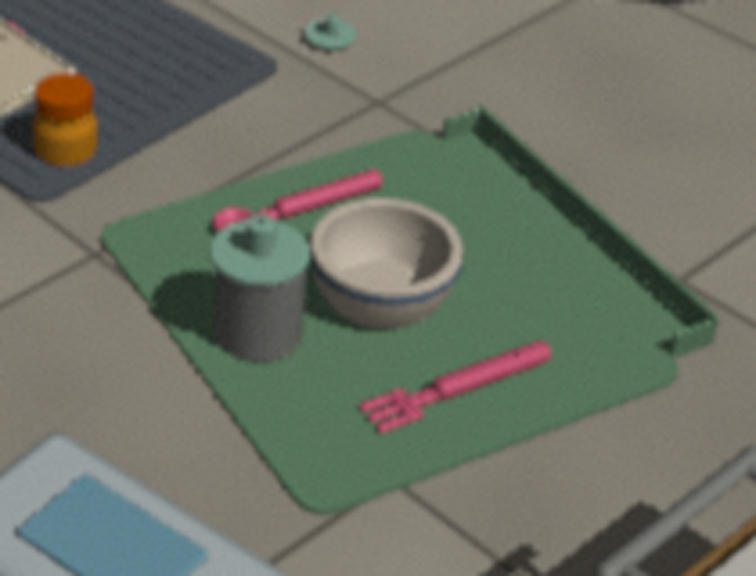

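The scene crop shows the lid seated flat on the cup (260,245), the bowl with its blue band (385,260), and the fork (455,385) and spoon (300,200) straight with handles towards the pocket. The lid and cup positions agree to within 1 mm, so I'm handing in.

```bash
python3 -c "
from workcell import job_done;print(job_done())"
```

```text
the job is handed in; nothing more can be done
None
```

The baby's place is laid and the job handed in after about 40 s of robot time: bowl, fork, spoon and cup all measured within 5 mm of their spots on the mat, the lid is seated on the cup, and no pick or carry came near the jar, beaker or bottle (their final positions were not measured).

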